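# Slide a board carrier home and lock it through the guard window

## Task

With the fingertips, push the circuit-board carrier along its channel into the guarded fixture until it is fully home against the end stop; slide it, never lift it. Then reach down through the window in the top of the guard and press the locking lever fully down, without touching the guard, and draw back out. Leave everything else on the bench where it is.

Things in the scene. Friction and masses are not known exactly. Their poses are not given: they have to be found in the camera images.
- fixture: Fixture bolted to the bench: steel base plate 315 (x -235 to +80) by 120 by 8 mm. Origin: under the lever at bench level; x runs along the carrier channel from its open end (robot side) into the guard, z up. Channel floor at z = 8 mm; two rails 12 mm wide, tops at z = 20 mm, inner faces 70 mm apart. The end stop inside the guard has its face at x = +50 mm.
- guard: Guard over the fixture's inner end: grey steel frame, clear panels in front and at the sides, open above only through its square window (and a low tunnel in front for the carrier). Same origin and axes as the fixture: x -68 to +62, y -60 to +60, top at z = 108 mm. Not to be touched.
- window (a point): Centre of the guard's top window, a square opening 84 by 84 mm (sides along the fixture's x and y), at the level of the guard's upper face, 108 mm above the bench. The frame round it is 6 mm thick; within the opening nothing stands above the lever.
- lever_pad (a point): Centre of the upper face of the ribbed black pad on the lever, 44 mm (fixture x) by 40 mm, seen through the window about centred under it. Raised, it lies about 18 mm below the guard's upper face; fully down about 38 mm below. It moves with the lever.
- lever (a joint): Locking lever, rad: 0 raised, 0.30 fully down on its stop. Hinge axis along the fixture's y, 66 mm beyond the pad (+x); the pad goes down about 20 mm. Stiff (about 3 N on the pad), stays where left. Its nose drops behind the board's nest if the carrier is home; if the carrier is well short, the nose lands on the board and the lever cannot go down.
- carrier: Loose board carrier, 0.3 kg (2 to 5 N slides it), in the channel: aluminium plate 180 (x) by 66 by 8 mm, 2 mm play each side. Origin: centre of the plate's underside; x points into the guard. Front 70 mm: grey nest with green board, 30 mm high. At the rear (x -90 to -82): upright push plate 56 wide, top 50 mm above the underside. Fully home its origin is at fixture x = -40 mm.
- push_face (a point): Centre of the rear face (towards the open end of the channel) of the carrier's upright push plate, 29 mm above the carrier's underside, 37 mm above the bench. Pushing here along fixture +x slides the carrier in.
- flux_jar: White jar, 44 mm across, 55 mm high, standing beside the fixture; origin at the centre of its underside. Bystander.
- solder_spool: Metal solder spool, 50 mm across, 40 mm high, standing beside the fixture; origin at the centre of its underside. Bystander.
- screwdriver: Screwdriver with a red handle lying beside the channel. Bystander.
- pencil: Pencil, 150 mm long, 7 mm thick, lying beside the channel. Bystander.
- small_motor: Small blue servo motor, about 46 by 30 by 30 mm, on the bench. Bystander.
- joystick_board: Small red board with a black thumb stick, 50 by 36 mm, 32 mm high. Bystander.
- heatsink: Finned aluminium heatsink, 50 by 50 by 26 mm. Bystander.
Not all that is in view belongs to the job. There is more than one size of the carrier; the job needs the smallest.

How it is judged:
By the outcome, as a careful person would: the job done as asked, in the order asked, and still so for the second after the job is handed in, with the robot touching nothing.
It also fails if it takes over 48 s, if anything falls off the work surface, if the arm or the gripper's body presses on something with over 40 N, if the wrist force passes 120 N, or if a joint passes its speed limit or range.

## Robot

A 6-joint arm with a two-finger parallel gripper is mounted at the origin on the work surface. World frame = base frame: x ahead of the robot, y to its left, z up, the work surface at z = 0. Lengths are in m, angles in rad, forces in N, time in s.
With the tool pointing down it reaches from about 0.35 to 0.775 m from the base axis. Payload 5.5 kg.
Tool frame: the origin (TCP) lies midway between the tips of the shut fingers; the grasp point (between the pads) lies 19 mm behind it; z points along the fingers, y is the line along which they close (so a half turn about z gives the same grasp; the last joint's range is limited). The gripper opens to 85 mm and grips with 20 to 120 N. Pads are 22 mm wide; open, the fingers measure 114 mm over their backs; the gripper's body (76 mm by 85 mm) begins 54 mm behind the grasp point. The pads swing forward as they close: fully open they stand 13 mm farther back than shut.
Start: joints at [1.199, 0.313, 0.046, 1.304, 0, 1.431], TCP at [0.132, 0.56, 0.197] pointing down, gripper open.
Joint ranges: [-2.76, 2.76], [-0.86, 1.69], [-1.03, 1.26], [-2.2, 2.34], [-1.47, 1.5], [-3.14, 3.14]. Speed limits (rad/s): [2.57, 2.57, 3.14, 3.14, 3.14, 3.14].

## Interface

Orientations are given as a unit quaternion [w, x, y, z].
In Python, from workcell import env gives the robot as it stands. The module is installed in compiled form; this text tells all that it offers.
- The arm moves only by the tool servo_tool, never from a script. Its argument "increments" is a list of rows, each an object of numbers: "grip": the closure, from 0 (fully open) to 1 (shut); "x", "y", "z": the shift along the tool's x, y, z in mm; "roll": the turn about the tool's z in degrees. In form: [{"grip": .., "x": .., "y": .., "z": .., "roll": ..}, ...]. A call has 1 to 5 rows; each row shifts and turns the commanded pose from where the row before left it, along the tool's axes as they then stand; what a row does not reach is not made up. A row lasts 1/12 s, in which the tool goes at most 41.7 mm and 7.16 degrees, less where a joint would pass 70% of its speed; a pose out of reach is approached as far as the arm can. A call is refused whole if a number of a shift passes 41.7 or a number of a turn 7.16, either way. A call with a gripper value outside its range is refused whole. The fingers move at their own pace and stop on an object; "grip_force" is the grip in N (left out, the last holds). Time passes only in rows, so rows that do not move let the fingers close. It gives the time, the measured TCP pose, the force, the opening and the grip force at its end, in the units of the state.
- env.get_state(): the state, without advancing time (a new reading comes with each control period).
- env.read_camera(name): name is "side" or "top" or "wrist"; returns the picture (384x512x3 uint8, red, green, blue); there is no depth.
- env.get_calibration(name): a dict with "vertical_fov" (degrees; the focal length in pixels is half the picture's height over the tangent of half this angle, whatever the lens; pixels are square), "cx", "cy" (the principal point, pixels), "rvec" (rotation vector, rad) and "tvec" (3), from world to camera coordinates, as OpenCV has them; the wrist camera has in their place "tool_from_camera" (4x4, takes a point from camera to tool coordinates, whose origin is the TCP and whose axes are the flange's). Camera axes: x right, y down, z forward; pixel columns grow to the right and rows downward; lengths in m; the calibration is good to about 2 mm. A picture is of the moment at which its call begins: read the wrist's pose just before it. get_calibration takes no time and is no camera call.
- env.hand_in(): hands the job in; it is judged then, once.
The state is a dict: "clock": time; "joint_pos": joint angles; "qvel": joint speeds; "tau": joint torques, N m; "tcp_pos": TCP position; "orientation": TCP orientation; "wrist_force": force on the tool from outside, world axes, zero at the start; "ft_torque": the same for the moment, N m; "finger_gap": finger opening in m; "grip_force": force on a finger pad.
Only numpy, scipy, OpenCV 4.12 (cv2) and the standard library are available. Lean on these libraries where they do the work, as an engineer would, in place of code of your own. Each camera call takes 0.05 s, during which the arm holds its last target. There are 200 camera calls.

## Working session

There is one attempt and no reset: what is moved stays moved. The work goes in short steps, Python scripts to look and compute and a tool call to move; the robot and the scene stay as the last step left them, time stands still between calls to the robot, and variables do not carry over. Pictures are saved under pics/ and viewed, at most 10 in all, crops included, and the job is handed in when it is done.

Besides the shell and the picture viewer there is one more tool, called by a JSON object that holds its "method" and its "body". servo_tool: Moves the arm, as the interface text tells. Its arguments: {"type":"object","properties":{"increments":{"type":"array"},"grip_force":{"type":"number"}},"required":["increments"]}

```bash
mkdir -p pics
cat > h.py <<'E'
import numpy as np, cv2
from workcell import env
from scipy.spatial.transform import Rotation as R
def cam(n,st=None):
    c=env.get_calibration(n); f=192/np.tan(np.radians(c["vertical_fov"])/2)
    if n=="wrist":
        st=st or env.get_state(); q=st["orientation"]; T=np.eye(4)
        T[:3,:3]=R.from_quat([q[1],q[2],q[3],q[0]]).as_matrix(); T[:3,3]=st["tcp_pos"]
        W=T@np.array(c["tool_from_camera"]); return f,c["cx"],c["cy"],W[:3,:3],W[:3,3]
    Rm=cv2.Rodrigues(np.array(c["rvec"],float))[0]; return f,c["cx"],c["cy"],Rm.T,-Rm.T@np.array(c["tvec"],float).ravel()
def ray(C,uv,z):
    f,cx,cy,Rw,o=C; d=Rw@np.array([(uv[0]-cx)/f,(uv[1]-cy)/f,1]); return o+d*(z-o[2])/d[2]
def proj(C,p):
    f,cx,cy,Rw,o=C; q=Rw.T@(np.array(p)-o); return np.array([cx+f*q[0]/q[2],cy+f*q[1]/q[2]])
def save(n,fn):
    im=env.read_camera(n)[:,:,::-1]; cv2.imwrite("pics/"+fn,im); return im
E
python3 - <<'E'
from h import *
s=env.get_state(); print(s)
a=save("top","t0.png");save("side","s0.png");save("wrist","w0.png")
for n in("top","side"): print(cam(n))
print(env.get_calibration("top").keys(), env.get_calibration("wrist"))
E
```

```text
{'clock': 0.0, 'joint_pos': array([1.19940573e+00, 3.14014916e-01, 4.49796050e-02, 1.30357123e+00,
       7.71956838e-06, 1.43122300e+00]), 'qvel': array([-0.00036974, -0.00227531, -0.00159974,  0.00012946, -0.00039985,
        0.00026285]), 'tau': array([ 9.62009690e-04, -4.80624390e+01,  2.98532152e+01,  1.90689712e-02,
        2.26275738e-04,  4.58361328e-06]), 'tcp_pos': array([0.13189113, 0.55909445, 0.1960009 ]), 'orientation': array([-2.32466181e-04,  1.15649232e-01,  9.93289704e-01, -8.74755185e-04]), 'wrist_force': array([ 0.52566783, -0.11659801,  0.47334016]), 'ft_torque': array([-0.00626579, -0.03540234,  0.02434788]), 'grip_force': 0.0, 'finger_gap': 0.08517580240299082}
(np.float64(434.8018139526088), 262.0717995593549, 189.11909672718653, array([[ 0.00279163, -0.98243786,  0.18656916],
       [-0.99991083, -0.00517887, -0.0123093 ],
       [ 0.01305934, -0.18651816, -0.98236471]]), array([ 0.27568745, -0.00466546,  1.19677385]))
(np.float64(479.7442755401936), 260.90548239064003, 194.57303140178476, array([[-0.97468222, -0.15682789,  0.15937248],
       [-0.22352678,  0.66586656, -0.71179878],
       [ 0.00550909, -0.72940163, -0.68406353]]), array([0.27421388, 0.991172  , 1.08729054]))
dict_keys(['vertical_fov', 'cx', 'cy', 'rvec', 'tvec']) {'vertical_fov': 65.31703866577945, 'cx': 254.86429119737159, 'cy': 193.43618114341544, 'tool_from_camera': array([[ 1.11306880e-03, -9.44993200e-01, -3.27088082e-01,
         8.41167727e-02],
       [ 9.99998656e-01,  1.44547468e-03, -7.73175337e-04,
        -7.83612320e-04],
       [ 1.20344298e-03, -3.27086782e-01,  9.44993539e-01,
        -1.76786772e-01],
       [ 0.00000000e+00,  0.00000000e+00,  0.00000000e+00,
         1.00000000e+00]])}
```

View pics/t0.png

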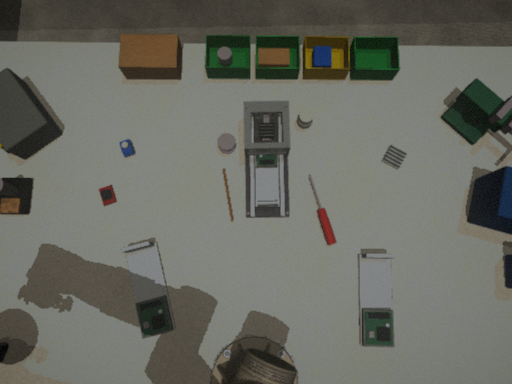

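View pics/s0.png

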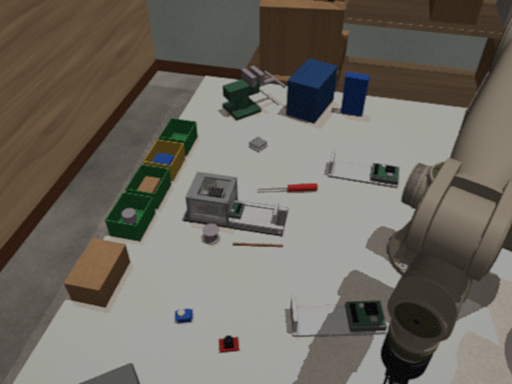

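Run:
```python
from h import *
a=cv2.imread("pics/t0.png"); cv2.imwrite("pics/t0c.png",cv2.resize(a[90:235,200:350],None,fx=4,fy=4,interpolation=cv2.INTER_CUBIC))
C=cam("top")
for n,uv,z in [("open L",(246,217),.008),("open R",(288,217),.008),("guard TL",(245,101),.108),("guard TR",(289,101),.108),("guard BL",(245,150),.108),("guard BR",(289,150),.108)]: print(n,ray(C,uv,z))
```

```text
open L [0.42323011 0.02439501 0.008     ]
open R [ 0.42374009 -0.09113418  0.008     ]
guard TL [0.71987719 0.02759209 0.108     ]
guard TR [ 0.7208251  -0.08909769  0.108     ]
guard BL [0.58543797 0.02623251 0.108     ]
guard BR [ 0.58618108 -0.0879168   0.108     ]
```

View pics/t0c.png

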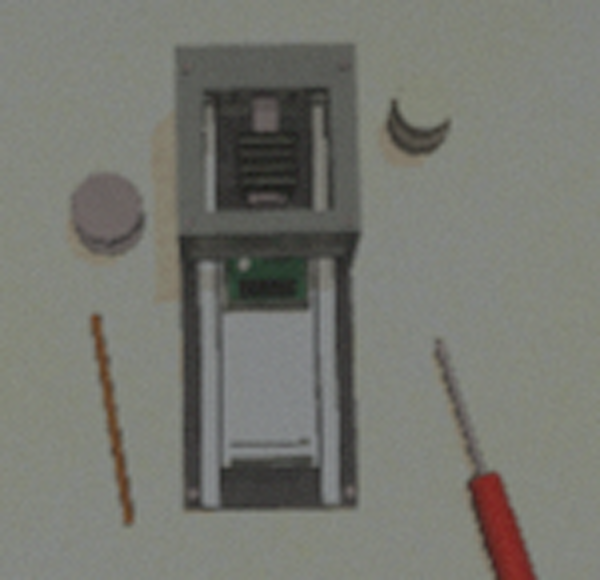

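{"method": "servo_tool", "body": {"increments": [{"grip":1,"x":0,"y":0,"z":0,"roll":-6.6},{"grip":1,"x":0,"y":0,"z":0,"roll":-6.6},{"grip":1,"x":-35,"y":-15,"z":0,"roll":0},{"grip":1,"x":-35,"y":-20,"z":0,"roll":0},{"grip":1,"x":-35,"y":-20,"z":0,"roll":0}]}}

```text
clock: 0.57
tcp_pos: [0.2373, 0.504, 0.1965]
orientation: [-0.0, -0.001, 1.0, -0.0]
wrist_force: [-0.2, -0.2, 0.1]
finger_gap: 0.0252
grip_force: 0.0
```

Run:
```python
from h import *
C=cam("top")
for n,uv,z in [("rear top edge",(256+11,203),.058),("rear top edge lo",(267,205),.058),("open end",(267,216.8),.008),("rail inner L",(200+218/4,90+480/4),.02),("R",(200+320/4,90+480/4),.02)]: print(n,ray(C,uv,z))
```

```text
rear top edge [ 0.45458317 -0.03210191  0.058     ]
rear top edge lo [ 0.44922477 -0.03210554  0.058     ]
open end [ 0.4240381  -0.03333256  0.008     ]
rail inner L [0.44105656 0.00109624 0.02      ]
R [ 0.44137885 -0.06854982  0.02      ]
```

{"method": "servo_tool", "body": {"increments": [{"grip":1,"x":-22,"y":-34},{"grip":1,"x":-22,"y":-34},{"grip":1,"x":-22,"y":-34},{"grip":1,"x":-22,"y":-34},{"grip":1,"x":-22,"y":-34}]}}

```text
invalid input at $.increments[0]: expected keys grip, x, y, z, roll
```

{"method": "servo_tool", "body": {"increments": [{"grip":1,"x":-10,"y":-37},{"grip":1,"x":-10,"y":-37},{"grip":1,"x":-10,"y":-37},{"grip":1,"x":-10,"y":-37},{"grip":1,"x":-10,"y":-37}]}}

```text
invalid input at $.increments[0]: expected keys grip, x, y, z, roll
```

{"method": "servo_tool", "body": {"increments": [{"grip":1,"x":0,"y":-37},{"grip":1,"x":0,"y":-37},{"grip":1,"x":0,"y":-37},{"grip":1,"x":0,"y":-37},{"grip":1,"x":0,"y":-33}]}}

```text
invalid input at $.increments[0]: expected keys grip, x, y, z, roll
```

{"method": "servo_tool", "body": {"increments": [{"grip":1,"x":0,"y":0},{"grip":1,"x":0,"y":0}]}}

```text
invalid input at $.increments[0]: expected keys grip, x, y, z, roll
```

Run:
```python
from h import *
print(env.get_state()["tcp_pos"]); save("wrist","w1.png")
```

```text
[0.23734927 0.50402835 0.19645851]
```

View pics/w1.png

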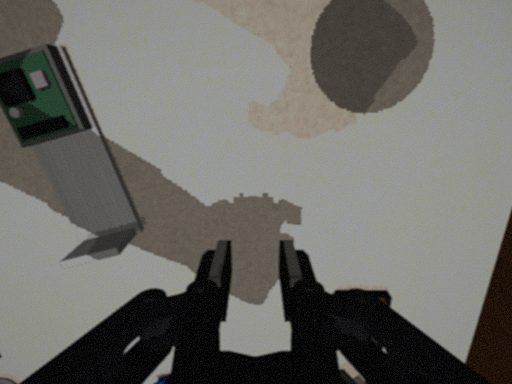

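{"method": "servo_tool", "body": {"increments": [{"grip":1,"x":-22,"y":-34,"z":0,"roll":0},{"grip":1,"x":-22,"y":-34,"z":0,"roll":0},{"grip":1,"x":-22,"y":-34,"z":0,"roll":0},{"grip":1,"x":-22,"y":-34,"z":0,"roll":0},{"grip":1,"x":-22,"y":-34,"z":0,"roll":0}]}}

```text
clock: 1.03
tcp_pos: [0.3471, 0.3327, 0.1967]
orientation: [-0.0, 0.0, 1.0, -0.0]
wrist_force: [0.3, 0.4, -0.4]
finger_gap: -0.0003
grip_force: 0.0
```

{"method": "servo_tool", "body": {"increments": [{"grip":1,"x":-10,"y":-37,"z":0,"roll":0},{"grip":1,"x":-10,"y":-37,"z":0,"roll":0},{"grip":1,"x":-10,"y":-37,"z":0,"roll":0},{"grip":1,"x":-10,"y":-37,"z":0,"roll":0},{"grip":1,"x":-10,"y":-37,"z":0,"roll":0}]}}

```text
clock: 1.45
tcp_pos: [0.3964, 0.1476, 0.1969]
orientation: [0.0, 0.001, 1.0, 0.0]
wrist_force: [1.8, -0.3, 0.3]
finger_gap: 0.0001
grip_force: 0.0
```

{"method": "servo_tool", "body": {"increments": [{"grip":1,"x":-38,"y":-37,"z":0,"roll":0},{"grip":1,"x":-38,"y":-37,"z":0,"roll":0},{"grip":1,"x":-38,"y":-37,"z":0,"roll":0},{"grip":1,"x":-38,"y":-37,"z":0,"roll":0},{"grip":1,"x":-38,"y":-33,"z":0,"roll":0}]}}

```text
clock: 1.87
tcp_pos: [0.548, 0.0036, 0.1968]
orientation: [-0.0, 0.001, 1.0, 0.0]
wrist_force: [-0.1, 0.0, -0.2]
finger_gap: 0.0002
grip_force: 0.0
```

{"method": "servo_tool", "body": {"increments": [{"grip":1,"x":0,"y":0,"z":-30,"roll":0},{"grip":1,"x":0,"y":0,"z":-30,"roll":0},{"grip":1,"x":0,"y":0,"z":0,"roll":0},{"grip":1,"x":0,"y":0,"z":0,"roll":0}]}}

```text
clock: 2.2
tcp_pos: [0.5485, 0.0051, 0.2582]
orientation: [0.002, 0.001, 1.0, -0.0]
wrist_force: [0.5, -0.2, -0.1]
finger_gap: -0.0
grip_force: 0.0
```

Run:
```python
from h import *
print(env.get_state()["tcp_pos"]); save("wrist","w2.png"); np.save("st.npy",env.get_state(),allow_pickle=True)
```

```text
[0.5484937  0.00511808 0.25823229]
```

View pics/w2.png

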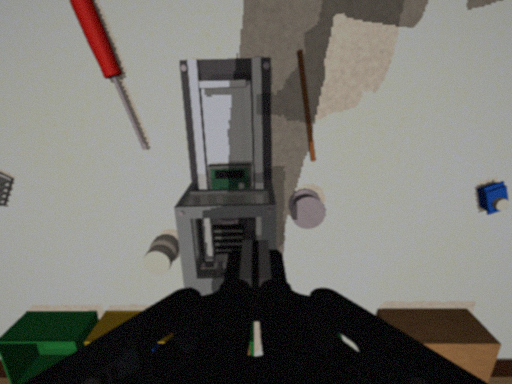

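Run:
```python
from h import *
C=cam("wrist"); s=np.load("st.npy",allow_pickle=True).item(); C=cam("wrist",s)
for n,uv,z in [("openL",(180,60),.008),("openR",(271,59),.008),("gFL",(177,207),.108),("gFR",(275,205),.108),("push top",(228,82),.058),("winFL",(194,218),.108),("winFR",(261,216),.108),("spool",(310,190),.04)]: print(n,ray(C,uv,z).round(4))
a=cv2.imread("pics/w2.png");cv2.imwrite("pics/w2c.png",cv2.resize(a[45:285,165:285],None,fx=3.3,fy=2.45,interpolation=cv2.INTER_CUBIC))
```

```text
openL [ 0.4266 -0.0933  0.008 ]
openR [0.4255 0.0253 0.008 ]
gFL [ 0.5928 -0.0867  0.108 ]
gFR [0.5903 0.0278 0.108 ]
push top [ 0.4546 -0.0273  0.058 ]
winFL [ 0.6068 -0.0678  0.108 ]
winFR [0.6042 0.0116 0.108 ]
spool [0.5945 0.0806 0.04  ]
```

View pics/w2c.png

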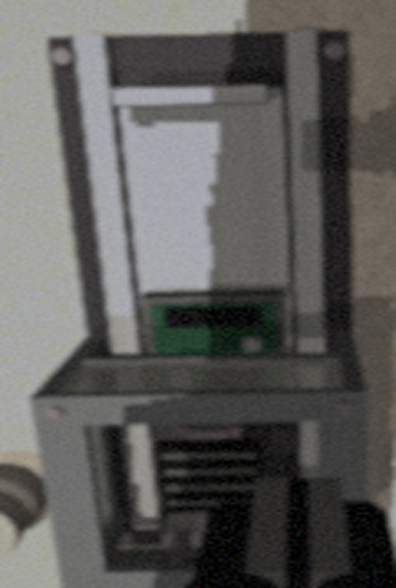

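{"method": "servo_tool", "body": {"increments": [{"grip":1,"x":34,"y":-10,"z":0,"roll":0},{"grip":1,"x":34,"y":-10,"z":0,"roll":0},{"grip":1,"x":34,"y":-10,"z":0,"roll":0},{"grip":1,"x":33,"y":-8,"z":0,"roll":0},{"grip":1,"x":0,"y":0,"z":30,"roll":0}]}}

```text
clock: 2.67
tcp_pos: [0.409, -0.0327, 0.2301]
orientation: [0.002, 0.001, 1.0, -0.001]
wrist_force: [0.6, -0.1, -0.7]
finger_gap: -0.0001
grip_force: 0.0
```

{"method": "servo_tool", "body": {"increments": [{"grip":1,"x":0,"y":0,"z":40,"roll":0},{"grip":1,"x":0,"y":0,"z":40,"roll":0},{"grip":1,"x":0,"y":0,"z":40,"roll":0},{"grip":1,"x":0,"y":0,"z":0,"roll":0},{"grip":1,"x":0,"y":0,"z":0,"roll":0}]}}

```text
clock: 3.08
tcp_pos: [0.4088, -0.0311, 0.105]
orientation: [-0.003, 0.0, 1.0, 0.001]
wrist_force: [0.1, 0.6, 1.0]
finger_gap: -0.0001
grip_force: 0.0
```

{"method": "servo_tool", "body": {"increments": [{"grip":1,"x":0,"y":-1,"z":36,"roll":0},{"grip":1,"x":0,"y":-1,"z":36,"roll":0},{"grip":1,"x":0,"y":0,"z":0,"roll":0},{"grip":1,"x":-10,"y":0,"z":0,"roll":0},{"grip":1,"x":-10,"y":0,"z":0,"roll":0}]}}

```text
clock: 3.5
tcp_pos: [0.4349, -0.0348, 0.0376]
orientation: [0.002, 0.001, 1.0, -0.0]
wrist_force: [0.7, -0.7, 0.5]
finger_gap: -0.0001
grip_force: 0.0
```

{"method": "servo_tool", "body": {"increments": [{"grip":1,"x":-4,"y":0,"z":0,"roll":0},{"grip":1,"x":-4,"y":0,"z":0,"roll":0},{"grip":1,"x":-4,"y":0,"z":0,"roll":0},{"grip":1,"x":-4,"y":0,"z":0,"roll":0},{"grip":1,"x":-4,"y":0,"z":0,"roll":0}]}}

```text
clock: 3.92
tcp_pos: [0.4528, -0.0344, 0.0353]
orientation: [0.0, 0.001, 1.0, -0.0]
wrist_force: [0.1, -0.5, 0.2]
finger_gap: 0.0002
grip_force: 0.0
```

{"method": "servo_tool", "body": {"increments": [{"grip":1,"x":-4,"y":0,"z":0,"roll":0},{"grip":1,"x":-4,"y":0,"z":0,"roll":0},{"grip":1,"x":-4,"y":0,"z":0,"roll":0},{"grip":1,"x":-4,"y":0,"z":0,"roll":0},{"grip":1,"x":-4,"y":0,"z":0,"roll":0}]}}

```text
clock: 4.33
tcp_pos: [0.4725, -0.0344, 0.0348]
orientation: [-0.0, 0.001, 1.0, 0.0]
wrist_force: [-0.2, -0.1, -0.3]
finger_gap: 0.0001
grip_force: 0.0
```

Run:
```python
from h import *
s=env.get_state(); print(s["tcp_pos"],s["wrist_force"]); a=save("side","s1.png"); cv2.imwrite("pics/s1c.png",cv2.resize(a[150:250,170:310],None,fx=4,fy=4,interpolation=cv2.INTER_CUBIC))
```

```text
[ 0.47246536 -0.03439871  0.03482106] [-0.19746837 -0.07047868 -0.30818461]
```

View pics/s1c.png

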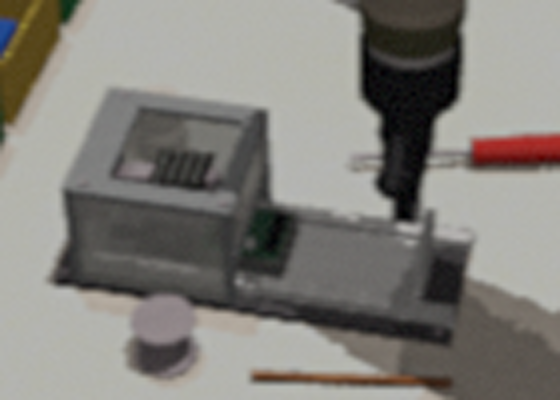

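Run:
```python
from h import *
C=cam("side"); s=env.get_state(); c=lambda p:((proj(C,p)-[170,150])*4).round()
print("tcp",c(s["tcp_pos"]))
for x in(.445,.455,.465):
  for y in(-.061,-.005):
    print(x,y,"top",c([x,y,.058]),"bot",c([x,y,.016]))
print("base near corner open",c([.425,.026,.008]),"far",c([.425,-.094,.008]))
```

```text
tcp [402. 247.]
0.445 -0.061 top [445. 209.] bot [444. 247.]
0.445 -0.005 top [431. 259.] bot [429. 298.]
0.455 -0.061 top [433. 207.] bot [431. 245.]
0.455 -0.005 top [418. 257.] bot [417. 295.]
0.465 -0.061 top [420. 204.] bot [419. 243.]
0.465 -0.005 top [405. 255.] bot [404. 293.]
base near corner open [447. 338.] far [476. 230.]
```

Run:
```python
from h import *
a=cv2.imread("pics/s0.png");b=cv2.imread("pics/s1.png")
f=lambda i:cv2.convertScaleAbs(cv2.resize(i[185:240,215:295],None,fx=9,fy=5.4,interpolation=cv2.INTER_CUBIC),alpha=1.7)
cv2.imwrite("pics/cmp.png",np.vstack([f(a),f(b)]))
```

```text
(no output)
```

View pics/cmp.png

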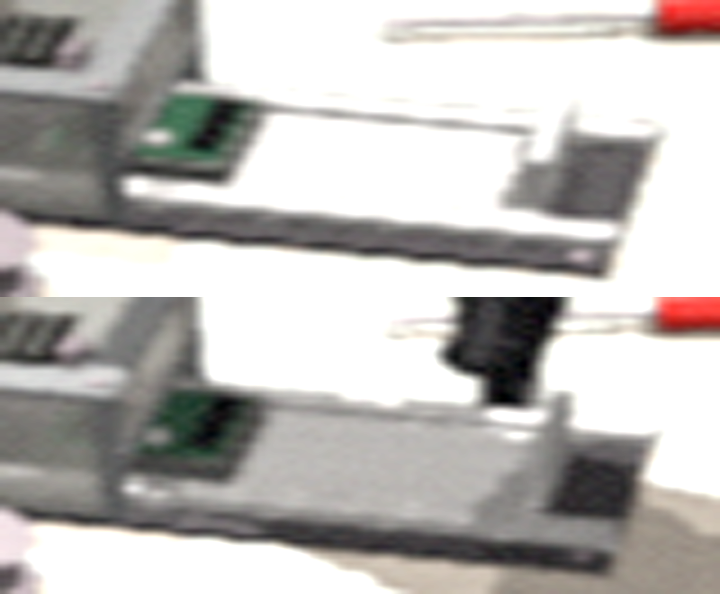

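Run:
```python
from h import *
print("tcp in wrist img",proj(cam("wrist"),env.get_state()["tcp_pos"]))
a=cv2.imread("pics/s0.png",0);b=cv2.imread("pics/s1.png",0)
print("s0/s1 rows 196..218, cols 264..282")
for r in range(196,219): print(r,b[r,264:283], a[r,264:283])
w=cv2.imread("pics/w2.png",0)
print("wrist col 240..275 rows"); 
for r in range(228,256,3): print(r,w[r,236:284:3])
st=env.get_state(); print(st["joint_pos"])
```

```text
tcp in wrist img [256.28492534 227.13410987]
s0/s1 rows 196..218, cols 264..282
196 [ 65  13  27  33  33  25  22  13  13   8  45 113 165 180 179 179 179 179
 179] [163 162 162 162 163 162 162 163 163 162 162 163 162 162 163 164 162 164
 163]
197 [100  44  22  23  29  17  17  17   5   5  60 130 169 180 180 179 180 179
 178] [161 163 164 160 162 161 163 162 162 163 163 162 163 162 163 163 162 163
 161]
198 [149  96  41  21   8  17   3  12   9  13  65 135 171 180 180 179 179 179
 179] [163 162 163 163 162 162 163 162 162 163 162 163 164 162 162 163 164 161
 162]
199 [175 146 113  78  44  15   9  10   8  11  67 137 171 180 181 180 179 179
 180] [162 162 162 163 163 163 163 162 162 163 163 163 161 162 162 163 162 162
 163]
200 [180 177 171 141  83  27   6   9  16  26  70 135 172 181 182 180 181 178
 178] [162 162 164 162 163 164 162 162 164 164 162 164 163 163 163 163 163 163
 163]
201 [180 182 181 153  91  28  10  14  19  42  79 134 167 174 177 178 179 178
 177] [163 163 163 163 164 164 163 162 163 163 162 163 163 164 163 162 163 163
 162]
202 [181 183 182 152  90  26   6  13  21  46  81
[... 2684 characters left out ...]
 50  52  57  61
  60]
wrist col 240..275 rows
228 [ 3 19 15 24 25 29 33 93 90 60 62 62 59 62 79 74]
231 [40 44 24 18 25 26 32 93 93 61 61 66 61 61 77 71]
234 [ 7  9  7 16 29 21 19 84 86 59 61 60 62 64 77 69]
237 [35 42 28 24 23 17 22 63 67 66 57 60 60 65 80 75]
240 [ 9  3 27 40 28 41  3 30 49 46 52 56 63 63 75 78]
243 [44 38 39 44 40 31  0  8 46 44 38 59 65 69 76 76]
246 [12 12 41 36 43 32 12 15 42 41 48 59 67 61 78 94]
249 [ 18  22  39  45  42  29  18  16  39  40  40  35  38  43  80 106]
252 [ 3  4 38 45 42 30 22  4 43 41 42 20  0 19  9 82]
255 [ 6  6 36 37 40 34  1  7 33 49 36 37  4  0  3 35]
[-2.42328461e-01  2.37878211e-01 -4.78780598e-01  8.53215569e-01
  1.91854312e-04 -2.40864034e-01]
```

The side view shows the fingertips ended above the carrier, beyond the push plate (finger end at about pixel (272,205)), so they passed over it. The real tips sit roughly 25–30 mm higher than the reported TCP. I'll back out, go lower and watch the force.

{"method": "servo_tool", "body": {"increments": [{"grip":1,"x":0,"y":0,"z":-15,"roll":0},{"grip":1,"x":20,"y":0,"z":0,"roll":0},{"grip":1,"x":24,"y":0,"z":0,"roll":0},{"grip":1,"x":24,"y":0,"z":0,"roll":0},{"grip":1,"x":0,"y":0,"z":0,"roll":0}]}}

```text
clock: 4.8
tcp_pos: [0.3986, -0.0331, 0.049]
orientation: [-0.003, 0.001, 1.0, 0.001]
wrist_force: [-0.3, 0.2, -0.8]
finger_gap: 0.0002
grip_force: 0.0
```

{"method": "servo_tool", "body": {"increments": [{"grip":1,"x":0,"y":0,"z":15,"roll":0},{"grip":1,"x":0,"y":0,"z":10,"roll":0},{"grip":1,"x":0,"y":0,"z":5,"roll":0},{"grip":1,"x":0,"y":0,"z":0,"roll":0},{"grip":1,"x":0,"y":0,"z":0,"roll":0}]}}

```text
clock: 5.22
tcp_pos: [0.4043, -0.0343, 0.0199]
orientation: [-0.0, 0.001, 1.0, 0.0]
wrist_force: [0.6, -0.9, 0.4]
finger_gap: -0.0001
grip_force: 0.0
```

Run:
```python
from h import *
s=env.get_state(); print(s["tcp_pos"],s["wrist_force"],s["finger_gap"]); a=save("side","s2.png"); w=save("wrist","w3.png")
C=cam("side"); p=proj(C,s["tcp_pos"]); print("tcp px",p, "z+30", proj(C,s["tcp_pos"]+[0,0,.03]))
c=lambda i,r,k,fx:cv2.convertScaleAbs(cv2.resize(i[r[0]:r[1],k[0]:k[1]],(fx),interpolation=cv2.INTER_CUBIC),alpha=1.6)
u,v=int(p[0]),int(p[1])
cv2.imwrite("pics/c2.png",np.hstack([c(a,(v-45,v+30),(u-60,u+30),(480,400)),c(w,(130,384),(128,400),(320,400))]))
print("crop origin",u-60,v-45,"scale 5.33")
```

```text
[ 0.4042654  -0.03429394  0.01987434] [ 0.62122852 -0.90852422  0.43695885] -0.00014188931852709828
tcp px [292.19434325 218.98604027] z+30 [292.68834482 212.14038284]
crop origin 232 173 scale 5.33
```

View pics/c2.png

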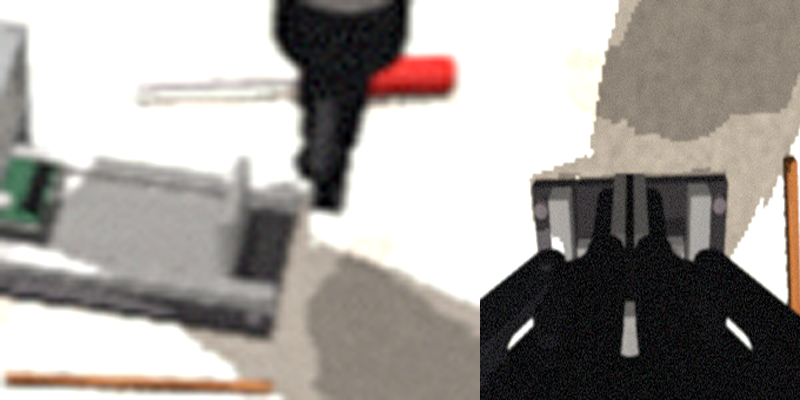

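{"method": "servo_tool", "body": {"increments": [{"grip":1,"x":0,"y":0,"z":7,"roll":0},{"grip":1,"x":0,"y":0,"z":7,"roll":0},{"grip":1,"x":-10,"y":0,"z":0,"roll":0},{"grip":1,"x":-10,"y":0,"z":0,"roll":0},{"grip":1,"x":-5,"y":0,"z":0,"roll":0}]}}

```text
clock: 5.73
tcp_pos: [0.4316, -0.0347, 0.0061]
orientation: [0.001, 0.001, 1.0, -0.0]
wrist_force: [-0.0, -1.1, 0.9]
finger_gap: 0.0001
grip_force: 0.0
```

{"method": "servo_tool", "body": {"increments": [{"grip":1,"x":-4,"y":0,"z":0,"roll":0},{"grip":1,"x":-4,"y":0,"z":0,"roll":0},{"grip":1,"x":-4,"y":0,"z":0,"roll":0},{"grip":1,"x":-4,"y":0,"z":0,"roll":0},{"grip":1,"x":-4,"y":0,"z":0,"roll":0}]}}

```text
clock: 6.15
tcp_pos: [0.4479, -0.0341, 0.0056]
orientation: [-0.001, 0.001, 1.0, 0.0]
wrist_force: [-5.0, 0.1, 3.4]
finger_gap: 0.0003
grip_force: 2.3
```

{"method": "servo_tool", "body": {"increments": [{"grip":1,"x":-4,"y":0,"z":0,"roll":0},{"grip":1,"x":-4,"y":0,"z":0,"roll":0},{"grip":1,"x":-4,"y":0,"z":0,"roll":0},{"grip":1,"x":-4,"y":0,"z":0,"roll":0},{"grip":1,"x":-4,"y":0,"z":0,"roll":0}]}}

```text
clock: 6.57
tcp_pos: [0.4697, -0.0344, 0.0058]
orientation: [0.0, 0.001, 1.0, 0.0]
wrist_force: [-0.9, -0.7, -0.8]
finger_gap: 0.0004
grip_force: 0.7
```

Run:
```python
from h import *
s=env.get_state(); print(s["tcp_pos"],s["wrist_force"],s["ft_torque"]); a=save("side","s3.png");b0=cv2.imread("pics/s0.png")
for i in(b0,cv2.imread("pics/s2.png"),a):
  hsv=cv2.cvtColor(i,cv2.COLOR_BGR2HSV); m=cv2.inRange(hsv,(50,70,20),(90,255,255))[195:225,215:265]; ys,xs=np.nonzero(m); print(len(xs),xs.min()+215,xs.max()+215,xs.mean()+215,ys.mean()+195)
```

```text
[ 0.46970406 -0.03439735  0.00577745] [-0.90416696 -0.70655067 -0.81862798] [-0.02641617  0.30423927  0.01844244]
48 232 238 235.39583333333334 207.91666666666666
46 232 238 235.41304347826087 207.8695652173913Traceback (most recent call last):
  File "<stdin>", line 4, in <module>
    return umr_minimum(a, axis, None, out, keepdims, initial, where)
ValueError: zero-size array to reduction operation minimum which has no identity
```

The board has gone in under the guard, so the carrier is sliding.

{"method": "servo_tool", "body": {"increments": [{"grip":1,"x":-5,"y":0,"z":0,"roll":0},{"grip":1,"x":-5,"y":0,"z":0,"roll":0},{"grip":1,"x":-5,"y":0,"z":0,"roll":0},{"grip":1,"x":-5,"y":0,"z":0,"roll":0},{"grip":1,"x":-5,"y":0,"z":0,"roll":0}]}}

```text
clock: 7.03
tcp_pos: [0.4949, -0.0344, 0.0058]
orientation: [0.0, 0.001, 1.0, 0.0]
wrist_force: [-2.2, -0.1, -1.1]
finger_gap: 0.0
grip_force: 0.9
```

{"method": "servo_tool", "body": {"increments": [{"grip":1,"x":-3,"y":0,"z":0,"roll":0},{"grip":1,"x":-3,"y":0,"z":0,"roll":0},{"grip":1,"x":-3,"y":0,"z":0,"roll":0},{"grip":1,"x":-3,"y":0,"z":0,"roll":0},{"grip":1,"x":0,"y":0,"z":0,"roll":0}]}}

```text
clock: 7.45
tcp_pos: [0.5071, -0.0345, 0.006]
orientation: [0.001, 0.001, 1.0, 0.0]
wrist_force: [-1.2, -0.3, -0.1]
finger_gap: -0.0001
grip_force: 0.3
```

{"method": "servo_tool", "body": {"increments": [{"grip":1,"x":-2,"y":0,"z":0,"roll":0},{"grip":1,"x":-2,"y":0,"z":0,"roll":0},{"grip":1,"x":-2,"y":0,"z":0,"roll":0},{"grip":1,"x":0,"y":0,"z":0,"roll":0}]}}

```text
clock: 7.78
tcp_pos: [0.5128, -0.0345, 0.006]
orientation: [0.0, 0.001, 1.0, 0.0]
wrist_force: [-1.8, -0.2, 0.7]
finger_gap: -0.0002
grip_force: 1.0
```

{"method": "servo_tool", "body": {"increments": [{"grip":1,"x":-2,"y":0,"z":0,"roll":0},{"grip":1,"x":-2,"y":0,"z":0,"roll":0},{"grip":1,"x":0,"y":0,"z":0,"roll":0}]}}

```text
clock: 8.03
tcp_pos: [0.5168, -0.0344, 0.0059]
orientation: [0.0, 0.001, 1.0, 0.0]
wrist_force: [-2.7, -0.4, 1.1]
finger_gap: -0.0
grip_force: 1.1
```

{"method": "servo_tool", "body": {"increments": [{"grip":1,"x":-2,"y":0,"z":0,"roll":0},{"grip":1,"x":-2,"y":0,"z":0,"roll":0},{"grip":1,"x":0,"y":0,"z":0,"roll":0}]}}

```text
clock: 8.28
tcp_pos: [0.5198, -0.0343, 0.0058]
orientation: [-0.001, 0.001, 1.0, 0.0]
wrist_force: [-3.9, 1.2, 2.5]
finger_gap: 0.0002
grip_force: 2.4
```

{"method": "servo_tool", "body": {"increments": [{"grip":1,"x":-1.5,"y":0,"z":0,"roll":0},{"grip":1,"x":-1.5,"y":0,"z":0,"roll":0},{"grip":1,"x":0,"y":0,"z":0,"roll":0}]}}

```text
clock: 8.53
tcp_pos: [0.5196, -0.0342, 0.0054]
orientation: [-0.003, 0.001, 1.0, 0.0]
wrist_force: [-11.5, -0.5, 8.3]
finger_gap: -0.0
grip_force: 5.9
```

{"method": "servo_tool", "body": {"increments": [{"grip":1,"x":-1.5,"y":0,"z":0,"roll":0},{"grip":1,"x":0,"y":0,"z":0,"roll":0}]}}

```text
clock: 8.7
tcp_pos: [0.5195, -0.0341, 0.0052]
orientation: [-0.005, 0.001, 1.0, 0.0]
wrist_force: [-15.4, -1.0, 11.8]
finger_gap: -0.0001
grip_force: 7.7
```

{"method": "servo_tool", "body": {"increments": [{"grip":1,"x":10,"y":0,"z":0,"roll":0},{"grip":1,"x":25,"y":0,"z":0,"roll":0},{"grip":1,"x":15,"y":0,"z":0,"roll":0},{"grip":1,"x":0,"y":0,"z":-40,"roll":0},{"grip":1,"x":0,"y":0,"z":-40,"roll":0}]}}

```text
clock: 9.12
tcp_pos: [0.4711, -0.0336, 0.0842]
orientation: [-0.003, 0.001, 1.0, 0.001]
wrist_force: [1.3, -0.3, -0.3]
finger_gap: -0.0001
grip_force: 0.0
```

{"method": "servo_tool", "body": {"increments": [{"grip":1,"x":0,"y":0,"z":-40,"roll":0},{"grip":1,"x":0,"y":0,"z":-40,"roll":0},{"grip":1,"x":0,"y":0,"z":-40,"roll":0},{"grip":1,"x":0,"y":0,"z":0,"roll":0},{"grip":1,"x":0,"y":0,"z":0,"roll":0}]}}

```text
clock: 9.53
tcp_pos: [0.4781, -0.0351, 0.2092]
orientation: [0.004, 0.001, 1.0, -0.001]
wrist_force: [-0.3, 0.1, 0.2]
finger_gap: 0.0003
grip_force: 0.0
```

Run:
```python
from h import *
s=env.get_state(); print(s["tcp_pos"],s["wrist_force"])
a=save("top","t1.png");b=save("side","s4.png");w=save("wrist","w4.png")
c=lambda i,r,k,fx:cv2.convertScaleAbs(cv2.resize(i[r[0]:r[1],k[0]:k[1]],(fx),interpolation=cv2.INTER_CUBIC),alpha=1.5)
# t0: window & pad from contours in crop, print brightness profiles
g=cv2.imread("pics/t0.png",0)
print("col 267 rows 98-156",g[98:157,267]); print("row 115 cols 242-292",g[115,242:293]); print("row 131",g[131,242:293])
C=cam("top")
for n,uv,z in [("pad",(267,131),.09),("padBot",(267,138.5),.09),("padTop",(267,123.5),.09)]: print(n,ray(C,uv,z).round(4))
cv2.imwrite("pics/c3.png",np.hstack([c(b,(180,245),(180,295),(460,260)),c(a,(95,225),(237,297),(180,390))[0:260]]))
```

```text
[ 0.47811819 -0.03513773  0.20916276] [-0.34392236  0.06429041  0.19432239]
col 267 rows 98-156 [131 127 121 101  91  93  89  95  92  91  93  91  89  82  59  45  62  81
  81  85  94  96  93  96  81  42  50  56  34  42  51  41  37  50  52  37
  53  58  36  37  65  85  59  53  69  90  92  94  93  87  72  52  51  54
  64  66  54  50  54]
row 115 cols 242-292 [130 118  98  92  89  90  89  91  78  61  58  54  40  51  48  48  43  49
  50  50  56  72  81  85  83  81  76  63  50  47  47  45  52  49  46  48
  59  59  63  53  65  92  90  90  92  91  98 116 130 130 131]
row 131 [121 118 100  91  92  91  91  93  88 111 128 108  57  58  57  55  48  41
  44  51  49  48  48  46  48  50  53  53  53  51  48  46  44  48  49  47
  86 120 116  96  63  74  89  90  92  92  91 106 124 131 129]
pad [ 0.6433 -0.0312  0.09  ]
padBot [ 0.6225 -0.0312  0.09  ]
padTop [ 0.6642 -0.0312  0.09  ]
```

{"method": "servo_tool", "body": {"increments": [{"grip":1,"x":-40,"y":2,"z":0,"roll":0},{"grip":1,"x":-40,"y":2,"z":0,"roll":0},{"grip":1,"x":-40,"y":0,"z":0,"roll":0},{"grip":1,"x":-40,"y":0,"z":0,"roll":0},{"grip":1,"x":-8,"y":0,"z":0,"roll":0}]}}

```text
clock: 10.1
tcp_pos: [0.6468, -0.0307, 0.2006]
orientation: [-0.001, 0.001, 1.0, 0.0]
wrist_force: [0.1, 0.3, -0.7]
finger_gap: 0.0002
grip_force: 0.0
```

{"method": "servo_tool", "body": {"increments": [{"grip":1,"x":0,"y":0,"z":0,"roll":0},{"grip":1,"x":0,"y":0,"z":30,"roll":0},{"grip":1,"x":0,"y":0,"z":0,"roll":0},{"grip":1,"x":0,"y":0,"z":0,"roll":0}]}}

```text
clock: 10.43
tcp_pos: [0.6397, -0.0302, 0.1734]
orientation: [-0.003, 0.001, 1.0, 0.001]
wrist_force: [0.1, -0.0, 0.4]
finger_gap: -0.0001
grip_force: 0.0
```

Run:
```python
from h import *
s=env.get_state(); print(s["tcp_pos"])
w=save("wrist","w5.png");b=save("side","s5.png"); C=cam("side")
print("side px tip if 25 behind",proj(C,s["tcp_pos"]+[0,0,.025]),"win corners",[proj(C,[x,y,.108]).round() for x in(.606,.69) for y in(-.072,.012)])
c=lambda i,r,k,fx:cv2.convertScaleAbs(cv2.resize(i[r[0]:r[1],k[0]:k[1]],(fx),interpolation=cv2.INTER_CUBIC),alpha=1.5)
cv2.imwrite("pics/c4.png",np.hstack([c(b,(140,230),(170,290),(480,360)),c(w,(130,384),(128,400),(320,360))]))
```

```text
[ 0.63966328 -0.03021114  0.17338501]
side px tip if 25 behind [215.18472116 163.91233839] win corners [array([231., 180.]), array([224., 198.]), array([205., 176.]), array([197., 194.])]
```

View pics/c4.png

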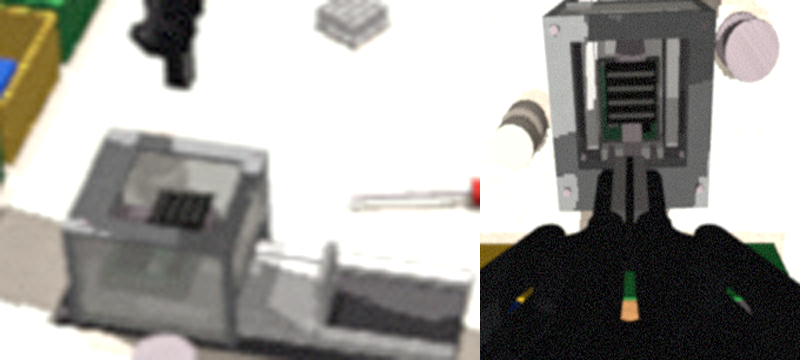

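{"method": "servo_tool", "body": {"increments": [{"grip":1,"x":-3,"y":0,"z":30,"roll":0},{"grip":1,"x":0,"y":0,"z":30,"roll":0},{"grip":1,"x":0,"y":0,"z":20,"roll":0},{"grip":1,"x":0,"y":0,"z":0,"roll":0},{"grip":1,"x":0,"y":0,"z":0,"roll":0}]}}

```text
clock: 10.95
tcp_pos: [0.6452, -0.0307, 0.0967]
orientation: [-0.0, 0.001, 1.0, 0.0]
wrist_force: [0.3, -0.8, 0.6]
finger_gap: 0.0001
grip_force: 0.0
```

{"method": "servo_tool", "body": {"increments": [{"grip":1,"x":0,"y":0,"z":5,"roll":0},{"grip":1,"x":0,"y":0,"z":5,"roll":0},{"grip":1,"x":0,"y":0,"z":5,"roll":0},{"grip":1,"x":0,"y":0,"z":0,"roll":0},{"grip":1,"x":0,"y":0,"z":0,"roll":0}]}}

```text
clock: 11.37
tcp_pos: [0.6456, -0.0307, 0.081]
orientation: [0.0, 0.001, 1.0, 0.0]
wrist_force: [-0.7, -0.2, 0.9]
finger_gap: 0.0003
grip_force: 0.0
```

Centred at (0.6456, -0.0307) with no force yet. I'll check in the side view that the tip is inside the window opening, numerically, then continue down slowly.

Run:
```python
from h import *
b=cv2.cvtColor(save("side","s6.png"),cv2.COLOR_BGR2GRAY); s=env.get_state();C=cam("side")
for d in(.02,.03,.04): print(d,proj(C,s["tcp_pos"]+[0,0,d]).round(1))
print("window near/far/left/right px",[proj(C,p).round(1) for p in([.648,.012,.108],[.648,-.072,.108],[.69,-.03,.108],[.606,-.03,.108])])
for r in range(170,200,2): print(r,b[r,200:232])
```

```text
0.02 [215.2 188.2]
0.03 [215.  185.8]
0.04 [214.8 183.3]
window near/far/left/right px [array([210.2, 195.8]), array([218.3, 177.7]), array([201.1, 184.4]), array([227.6, 188.7])]
170 [187 188 188 189 190 186 157 103  49  37  31  19  12  16  17  15  12   2
  38 106 160 184 187 186 186 185 186 185 186 185 185 185]
172 [149 155 156 144 125 101  66  46  38  35  32  24  25  18  17  18  15  11
  42 113 168 187 188 186 186 185 186 185 185 186 185 184]
174 [ 99 112 113  85  42  26  34  36  35  26  17  15  20  15  15  11   9  18
  57 120 162 179 182 183 183 184 185 186 187 188 186 187]
176 [ 73  77  77  64  38  25  21  35  26  26  19  14   8  13  10  17  11  23
  71 114 131 133 132 134 134 137 141 144 146 148 154 157]
178 [ 76  73  76  70  72  67  57  36  20  19  17  13  17  13   5  19  34  42
  60  94 111 109 111 120 126 128 129 129 128 129 132 131]
180 [ 75  77  72  73  80  86  89  85  84  82  77  57  24   9  15  23  45  53
  60  94 108 103  95  86  82  84  84  76  78  83 102 124]
182 [ 76  71  74  85  89  88  88  89  88  88  82  65  29  13  16  20  37  53
  62  97 118 125 124 123 124 124 
[... 340 characters left out ...]
 45  44  40  43  49  50  43  50
  52  64  70  70  68  93 115 123 124 115  86  59  60  67]
190 [ 65  95 106 106 105  99  91  87  73  47  41  35  21  36  31  27  26  25
  16  19  24  18  46  98 123 125 116  86  63  54  56  56]
192 [ 63  60  66  77  83  86  81  75  52  40  34  27  36  37  28  24  31  21
  14  30  18  15  43  69  95 111  95  64  56  56  56  65]
194 [66 62 69 70 72 74 65 49 33 30 26 24 34 23 26 26 23 21 28 29 16 36 50 56
 68 77 70 55 58 57 59 86]
196 [75 77 77 76 74 77 73 65 62 49 36 32 30 29 23 25 16 16 17 12 29 51 59 55
 51 55 56 56 56 61 76 94]
198 [ 82  83  80  75  77  75  79  80  79  78  73  65  58  58  57  55  57  53
  50  55  55  57  59  58  56  56  58  57  56  63  85 100]
```

{"method": "servo_tool", "body": {"increments": [{"grip":1,"x":0,"y":0,"z":3,"roll":0},{"grip":1,"x":0,"y":0,"z":3,"roll":0},{"grip":1,"x":0,"y":0,"z":0,"roll":0}]}}

```text
clock: 11.67
tcp_pos: [0.6453, -0.0306, 0.0741]
orientation: [-0.0, 0.001, 1.0, 0.0]
wrist_force: [0.0, -0.3, 0.1]
finger_gap: -0.0001
grip_force: 0.0
```

{"method": "servo_tool", "body": {"increments": [{"grip":1,"x":0,"y":0,"z":4,"roll":0},{"grip":1,"x":0,"y":0,"z":4,"roll":0},{"grip":1,"x":0,"y":0,"z":2,"roll":0},{"grip":1,"x":0,"y":0,"z":0,"roll":0}]}}

```text
clock: 12.0
tcp_pos: [0.6451, -0.0306, 0.064]
orientation: [-0.001, 0.001, 1.0, 0.0]
wrist_force: [-1.1, 0.1, -0.9]
finger_gap: -0.0
grip_force: 0.0
```

{"method": "servo_tool", "body": {"increments": [{"grip":1,"x":0,"y":0,"z":3,"roll":0},{"grip":1,"x":0,"y":0,"z":3,"roll":0},{"grip":1,"x":0,"y":0,"z":3,"roll":0},{"grip":1,"x":0,"y":0,"z":0,"roll":0}]}}

```text
clock: 12.33
tcp_pos: [0.6455, -0.0306, 0.0553]
orientation: [-0.0, 0.001, 1.0, 0.0]
wrist_force: [-0.4, -0.2, -0.0]
finger_gap: 0.0002
grip_force: 0.0
```

{"method": "servo_tool", "body": {"increments": [{"grip":1,"x":0,"y":0,"z":2,"roll":0},{"grip":1,"x":0,"y":0,"z":2,"roll":0},{"grip":1,"x":0,"y":0,"z":2,"roll":0},{"grip":1,"x":0,"y":0,"z":0,"roll":0}]}}

```text
clock: 12.67
tcp_pos: [0.6453, -0.0307, 0.0495]
orientation: [-0.0, 0.001, 1.0, 0.0]
wrist_force: [-0.1, 0.3, 0.6]
finger_gap: 0.0001
grip_force: 0.2
```

{"method": "servo_tool", "body": {"increments": [{"grip":1,"x":0,"y":0,"z":2,"roll":0},{"grip":1,"x":0,"y":0,"z":2,"roll":0},{"grip":1,"x":0,"y":0,"z":2,"roll":0},{"grip":1,"x":0,"y":0,"z":0,"roll":0}]}}

```text
clock: 13.0
tcp_pos: [0.6453, -0.0306, 0.0434]
orientation: [-0.0, 0.001, 1.0, 0.0]
wrist_force: [0.1, -0.6, 1.2]
finger_gap: 0.0
grip_force: 0.4
```

Run:
```python
from h import *
s=env.get_state(); print(s["tcp_pos"],s["wrist_force"],s["ft_torque"])
w=cv2.cvtColor(save("wrist","w6.png"),cv2.COLOR_BGR2GRAY); c=cam("wrist",s)
# finger/linkage silhouette (very dark) width by row, using w1/w2/w5/w6 minimum-range mask
st=np.max([cv2.imread(f"pics/{n}.png",0) for n in("w1","w2","w5","w6","w4")][1:],axis=0); 
for r in range(236,340,6):
    xs=np.nonzero(st[r]<70)[0]; xs=xs[(xs>100)&(xs<420)]
    if len(xs):
        k=(r-193.4)/300; d=(.195*k-.0215)/(.327+.945*k); dep=.195-.945*d; h=(xs.max()-xs.min())/2/300*dep
        print(r,xs.min(),xs.max(),"behind TCP mm",round(d*1e3),"half width",round(h*1e3))
b=cv2.cvtColor(save("side","s7.png"),cv2.COLOR_BGR2GRAY)
for r in range(166,198,2): print(r,b[r,200:228])
```

```text
[ 0.64532599 -0.03060836  0.04335801] [ 0.10868631 -0.60288558  1.23322423] [-0.00855322  0.10445234 -0.04851712]
236 217 276 behind TCP mm 13 half width 18
242 217 276 behind TCP mm 21 half width 17
248 216 268 behind TCP mm 28 half width 15
254 215 281 behind TCP mm 35 half width 18
260 216 282 behind TCP mm 41 half width 17
266 216 283 behind TCP mm 46 half width 17
272 216 284 behind TCP mm 51 half width 17
278 223 285 behind TCP mm 56 half width 15
284 221 288 behind TCP mm 61 half width 15
290 178 331 behind TCP mm 65 half width 34
296 168 342 behind TCP mm 70 half width 38
302 158 352 behind TCP mm 73 half width 41
308 148 362 behind TCP mm 77 half width 44
314 138 372 behind TCP mm 80 half width 46
320 129 382 behind TCP mm 84 half width 49
326 119 391 behind TCP mm 87 half width 51
332 109 401 behind TCP mm 90 half width 54
338 101 411 behind TCP mm 93 half width 56
166 [188 182 157 114  64  27   9  12  18  13  14  18  10  13  19  19  15  15
  17  13  14  12  61 134 175 187 188 187]
168 [186 188 188 186 170 129  70  23  14  12  16  11  21  14  15  17  17  16
  14  18  11   9
[... 935 characters left out ...]
3 126 124 125]
186 [ 76  87  97  92  72  45  32  30  29  33  17  17  14  13  17  11   8  10
  32  81 112 124 124 125 123 124 126 123]
188 [ 74 100 109 100  95  89  77  71  46  34  26  20  11  17  12   6  24  45
  56  77 113 125 123 125 123 124 124 114]
190 [ 72 101 118 119 121 111 102  95  95  88  63  41  26  25  12  15  28  50
  58  69 101 119 123 123 124 125 116  88]
192 [ 62  65  71  78  90  99 103 110 111  85  53  46  43  22  15  10  25  46
  59  45  27  37  47  64 104 118  97  66]
194 [ 64  62  65  75  83  84  85  81  64  38  36  40  32  23  24  25  22  48
  57  45  28  21  35  76 109 104  76  59]
196 [78 75 76 80 79 80 80 81 68 50 42 38 33 39 32 28 37 40 36 25 27 19 30 55
 67 63 58 55]
```

{"method": "servo_tool", "body": {"increments": [{"grip":1,"x":0,"y":0,"z":1.5,"roll":0},{"grip":1,"x":0,"y":0,"z":1.5,"roll":0},{"grip":1,"x":0,"y":0,"z":0,"roll":0}]}}

```text
clock: 13.35
tcp_pos: [0.6459, -0.0306, 0.0408]
orientation: [0.0, 0.001, 1.0, 0.0]
wrist_force: [-0.3, -0.3, 0.9]
finger_gap: -0.0
grip_force: 0.6
```

{"method": "servo_tool", "body": {"increments": [{"grip":1,"x":0,"y":0,"z":1.5,"roll":0},{"grip":1,"x":0,"y":0,"z":1.5,"roll":0},{"grip":1,"x":0,"y":0,"z":0,"roll":0}]}}

```text
clock: 13.6
tcp_pos: [0.6458, -0.0306, 0.0377]
orientation: [0.0, 0.001, 1.0, 0.0]
wrist_force: [-0.5, 0.6, 1.8]
finger_gap: 0.0004
grip_force: 0.9
```

{"method": "servo_tool", "body": {"increments": [{"grip":1,"x":0,"y":0,"z":1,"roll":0},{"grip":1,"x":0,"y":0,"z":1,"roll":0},{"grip":1,"x":0,"y":0,"z":0,"roll":0}]}}

```text
clock: 13.85
tcp_pos: [0.6459, -0.0307, 0.0374]
orientation: [0.001, 0.001, 1.0, -0.0]
wrist_force: [-4.1, 0.4, 8.8]
finger_gap: 0.0001
grip_force: 5.1
```

{"method": "servo_tool", "body": {"increments": [{"grip":1,"x":0,"y":0,"z":1,"roll":0},{"grip":1,"x":0,"y":0,"z":1,"roll":0},{"grip":1,"x":0,"y":0,"z":0,"roll":0}]}}

```text
clock: 14.1
tcp_pos: [0.6461, -0.0307, 0.0372]
orientation: [0.001, 0.001, 1.0, -0.0]
wrist_force: [-8.2, 0.8, 18.9]
finger_gap: 0.0002
grip_force: 9.8
```

Run:
```python
from h import *
s=env.get_state(); print(s["tcp_pos"],s["wrist_force"],s["ft_torque"])
b=cv2.cvtColor(save("side","s8.png"),cv2.COLOR_BGR2GRAY)
for n in ("s4","s6","s7","s8"):
    i=cv2.imread(f"pics/{n}.png",0); print(n); 
    for r in range(184,204,2): print(r,i[r,206:230])
```

```text
[ 0.64607269 -0.0306763   0.03716933] [-8.19091149  0.82013256 18.94989112] [ 0.22447078  1.40651427 -0.03173668]
s4
184 [ 80  84  85  90  89  94  94  92  89  87  91 107 112 112 113 111 110 110
 112 112 113 115 110  95]
186 [ 77  81  81  80  81  81  82  81  81  82  93 103 109 114 116 114 113 115
 113 111 112 111  97  78]
188 [ 76  77  75  63  55  58  52  40  44  41  42  47  49  57  66  62  65  82
 103 113 111 105  84  70]
190 [ 96  87  74  52  61  59  33  32  27  21  29  26  17  25  29  23  44  88
 109 115 106  90  73  68]
192 [132 118  83  57  45  29  29  28  18  26  36  25  20  33  25  19  45  69
  89 100  92  74  66  68]
194 [90 66 32 25 18 21 27 23 21 30 25 25 33 30 24 45 59 58 63 75 74 70 68 68]
196 [111 103  96  86  74  65  63  59  54  43  35  20  20  15  22  42  49  48
  52  63  69  67  68  66]
198 [124 122 123 123 124 124 121 122 120 118 115 114 115 114 111  97  82  74
  74  75  67  68  64  64]
200 [ 86  92 100 107 113 115 116 117 119 121 122 123 122 123 122 123 123 123
 122 117 109 102  90  78]
202 [ 54  57  60  58  62  58  61  58  60  65  69  74  81  82  88  95 102 107
 108
[... 2070 characters left out ...]
]
188 [ 38  25  22  24  21  14  16  19  13  13  13  19  38  82 112 122 124 123
 123 124 124 115  86  63]
190 [ 99  82  71  58  47  33  19  13  10  10  21  49  53  75 108 126 124 122
 125 124 114  89  65  53]
192 [119 122 122 107  72  41  26  19  18  12  32  53  62  67  87 110 119 120
 125 123  98  67  57  56]
194 [84 87 84 65 40 41 40 22 14 17 22 43 55 46 24 32 35 56 89 92 72 58 54 53]
196 [82 78 70 51 49 44 42 34 34 27 30 40 46 37 27 20 35 77 99 86 63 55 57 60]
198 [79 77 68 61 57 56 57 58 60 60 58 58 53 53 51 48 47 64 67 59 56 56 55 63]
200 [64 69 60 59 55 57 53 58 56 60 55 57 53 59 58 56 56 58 58 62 55 58 60 77]
202 [61 64 66 72 71 67 66 62 58 56 58 58 58 56 55 57 56 57 58 59 54 54 68 82]
```

{"method": "servo_tool", "body": {"increments": [{"grip":1,"x":0,"y":0,"z":-5,"roll":0},{"grip":1,"x":0,"y":0,"z":-10,"roll":0},{"grip":1,"x":0,"y":0,"z":-20,"roll":0},{"grip":1,"x":0,"y":0,"z":-35,"roll":0},{"grip":1,"x":0,"y":0,"z":-40,"roll":0}]}}

```text
clock: 14.57
tcp_pos: [0.6437, -0.0303, 0.1425]
orientation: [-0.003, 0.001, 1.0, 0.001]
wrist_force: [1.9, -0.5, -0.8]
finger_gap: 0.0
grip_force: 0.0
```

{"method": "servo_tool", "body": {"increments": [{"grip":1,"x":0,"y":0,"z":-35,"roll":0},{"grip":1,"x":30,"y":0,"z":0,"roll":0},{"grip":1,"x":40,"y":0,"z":0,"roll":0},{"grip":1,"x":40,"y":0,"z":0,"roll":0},{"grip":1,"x":40,"y":0,"z":0,"roll":0}]}}

```text
clock: 14.98
tcp_pos: [0.4943, -0.0304, 0.1788]
orientation: [0.0, 0.001, 1.0, 0.0]
wrist_force: [0.0, -1.0, 0.5]
finger_gap: 0.0001
grip_force: 0.0
```

{"method": "servo_tool", "body": {"increments": [{"grip":1,"x":0,"y":0,"z":0,"roll":0},{"grip":1,"x":0,"y":0,"z":0,"roll":0},{"grip":1,"x":0,"y":0,"z":0,"roll":0}]}}

```text
clock: 15.23
tcp_pos: [0.4965, -0.0307, 0.1796]
orientation: [0.001, 0.001, 1.0, -0.0]
wrist_force: [0.9, -0.7, 0.8]
finger_gap: 0.0002
grip_force: 0.0
```

Run:
```python
from h import *
s=env.get_state(); print(s["tcp_pos"],s["wrist_force"])
save("side","s9.png");C=cam("side")
for n in ("s4","s9"):
    i=cv2.imread(f"pics/{n}.png",0); print(n,"col 216 rows 180-206",i[180:206,216],"col 220",i[180:206,220])
print("pad centre px at z=.09/.07",proj(C,[.645,-.031,.09]),proj(C,[.643,-.031,.07]))
# push plate: columns where s0/s9 differ at row band
i=cv2.imread("pics/s9.png",0); print("row 203-209 cols 240-290")
for r in range(198,216,3): print(r,i[r,238:290:2])
print("home plate px far/near top",proj(C,[.529,-.060,.058]),proj(C,[.529,-.004,.058]))
```

```text
[ 0.49649794 -0.03067028  0.1795955 ] [ 0.89186919 -0.66493218  0.82823473]
s4 col 216 rows 180-206 [ 97 100  94  91  91  93  93  73  42  22  29  35  36  33  25  20  35  83
 115 125 122 103  69  55  58  60] col 220 [ 99 112 110 112 113 112 116 109  66  31  29  29  25  20  24  17  22  63
 111 121 122 117  88  61  65  75]
s9 col 216 rows 180-206 [ 99 104  97  93  92  92  94  94 100 107 103  92  53  29  25  19  28  71
 114 125 120 106  72  55  59  62] col 220 [101 114 113 114 114 113 111 113 112 114 114 114  92  51  23  22  25  41
  68  98 118 118  88  61  65  72]
pad centre px at z=.09/.07 [215.7001436  190.86462875] [216.70294227 195.72114441]
row 203-209 cols 240-290
198 [156 177 174 173 175 175 173 143 154 173 174 174 173 174 174 174 173 174
 174 174 174 175 174 174 173 172]
201 [141 152 158 139 153 160 161 107 135 174 174 175 174 173 174 173 173 174
 175 174 174 173 174 174 174 175]
204 [ 80  82  87  93  94 100 103  86 127 172 168 166 160 152 153 163 172 170
 170 174 174 174 175 175 173 174]
207 [ 76  98 102 104 106 105 106  75  76  76  80 102 116 120 139 163 170 168
 170 173 169 169 168 161 149 165]
210 [ 83 105 105 104 105  97  88  64  52  54  61  64  64  62  64  59  63  66
  72  74  78  96 113 116 127 138]
213 [ 95 106 104 105 103  93  73  65  30  29  33  37  35  48  48  66  64  66
  68  67  67  62  60  65  74 159]
home plate px far/near top [254.78680951 198.06551311] [250.48618994 210.47248074]
```

Measured against the predictions, the pad's far edge dropped about 4.7 px (4.9 expected for 20 mm). The push plate is at its home column (252–254 px), and the arm is clear.

```bash
python3 -c "
from workcell import env
print(env.hand_in())"
```

```text
the job is handed in; nothing more can be done
None
```

The carrier is home against the end stop, the lever is pressed down to its stop, the arm is drawn back clear, and the job is handed in at about 15 s; I saw no sign of touching the guard, and the first push passed over the push plate without contact and had to be redone lower.

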